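# Return lock spares to their matching cabinet inserts

## Task

Four inserts have been taken out of the parts cabinet and lie on the counter among the loose lock spares. Set each spare on the insert whose dark silhouette matches its outline - key blank, square-footed knob, porcelain insulator and steel spring cup - flat or upright as it stands now and covering its silhouette, with the key's bow, bit and tip and the knob's square foot lined up with theirs. Leave the oil bottle and the padlock where they are.

Things in the scene. Friction and masses are not known exactly. Their poses are not given: they have to be found in the camera images.
- key: copper safe-key blank lying flat, 7 mm thick, 73 mm long: round bow (26 mm across, 12 mm hole), straight shank 9 mm wide, and near the tip (x 43 to 57) a square bit out to y = +12.5. Origin: under the bow's centre, on the underside; x along the shank to the tip at x = 60 mm; z up. Pinch the bare shank, x 13 to 43, across y; centre of mass near x = 22. About 60 g.
- knob: black anodized control knob standing upright: square foot flange 36 by 36 by 6 mm with a round grip 28 mm in diameter above it up to 34 mm. Origin: centre of the underside; x and y run along the flange's sides, z up. It looks the same after each quarter turn. About 60 g.
- insulator: cream porcelain stand-off insulator, upright: round foot 36 mm in diameter, narrow waist, round head 30 mm in diameter from 20 mm to the top at 44 mm. Origin: centre of the underside; z up, round about z. About 70 g.
- cup: steel spring cup: plain open round cup, 54 mm outer diameter, 28 mm high, wall 4 mm, floor 5 mm, mouth up. Origin: centre of the underside; z up, round about z. About 150 g.
- insert_key: flat white board, 100 mm (its x) by 76 mm (its y) by 6 mm thick, fixed on the counter, with a dark silhouette printed on its face (no recess or rim). Origin: centre of the underside, so the face is at z = 6 mm; z up. Silhouette: the key blank seen from above, bow centre at x = -24 mm, y = 0, shank along +x, bit on the +y side near the tip (tip at x = +38 mm).
- insert_square: flat white board, 100 mm (its x) by 76 mm (its y) by 6 mm thick, fixed on the counter, with a dark silhouette printed on its face (no recess or rim). Origin: centre of the underside, so the face is at z = 6 mm; z up. Silhouette: a 39 mm square, centred, sides along x and y.
- insert_small_round: flat white board, 100 mm (its x) by 76 mm (its y) by 6 mm thick, fixed on the counter, with a dark silhouette printed on its face (no recess or rim). Origin: centre of the underside, so the face is at z = 6 mm; z up. Silhouette: a 39 mm disc, centred.
- insert_large_round: flat white board, 100 mm (its x) by 76 mm (its y) by 6 mm thick, fixed on the counter, with a dark silhouette printed on its face (no recess or rim). Origin: centre of the underside, so the face is at z = 6 mm; z up. Silhouette: a 57 mm disc, centred.
- oil_bottle: bystander: grey plastic oil bottle standing at the left of the work, 42 mm in diameter, 120 mm high, loose. Origin: centre of the underside.
- padlock: bystander: brass padlock standing upright at the right of the work, 24 by 45 by 67 mm high, loose. Origin: centre of the underside. (Fixed and unlisted: a stack of key cards, 16 mm high, near x 0.70, y -0.46; the glass-fronted cabinet, 160 mm high, far right: x 0.05 to 0.55, y below -0.61.)
Things that resemble listed ones, but are neither listed nor needed, are in the scene too. Leave any blue, pink or purple look-alike of the cup alone.

How it is judged:
By the outcome, as a careful person would: the job done as asked, in the order asked, and still so for the second after the job is handed in, with the robot touching nothing.
It also fails if it takes over 115 s, if anything falls off the work surface, if the arm or the gripper's body presses on something with over 40 N, if the wrist force passes 120 N, or if a joint passes its speed limit or range.

## Robot

A 6-joint arm with a two-finger parallel gripper is mounted at the origin on the work surface. World frame = base frame: x ahead of the robot, y to its left, z up, the work surface at z = 0. Lengths are in m, angles in rad, forces in N, time in s.
With the tool pointing down it reaches from about 0.35 to 0.975 m from the base axis. Payload 4.9 kg.
Tool frame: the origin (TCP) lies at the very end of the fingers, on their centre line; the grasp point (between the pads) lies 19 mm behind it; z points along the fingers, y is the line along which they close (so a half turn about z gives the same grasp; the last joint's range is limited). The gripper opens to 85 mm and grips with 20 to 120 N. Pads are 22 mm wide; open, the fingers measure 114 mm over their backs; the gripper's body (76 mm by 85 mm) begins 54 mm behind the grasp point. The pads swing forward as they close: fully open they stand 13 mm farther back than shut.
Start: joints at [-1.285, 0.053, 1.613, -0, 1.476, -0.119], TCP at [0.246, -0.574, 0.231] pointing down, gripper open.
Joint ranges: [-3.01, 3.01], [-1.01, 2.22], [0.06, 2.58], [-1.02, 4.17], [0.09, 2.62], [-3.14, 3.14]. Speed limits (rad/s): [2.57, 2.57, 3.14, 3.14, 3.14, 3.14].

## Interface

Orientations are given as a unit quaternion [w, x, y, z].
In Python, from plant import * gives the robot as it stands.
- The arm moves only by the tool jog_arm, never from a script. Its argument "moves" is a list that holds one entry, the list of rows, each a list of 7 numbers: the finger opening in cm, from 0 to 8.54, then the shift along the tool's x, y, z in cm, then the turn, a rotation vector about the tool's x, y, z in rad. A call has 1 to 20 rows; each row shifts and turns the commanded pose from where the row before left it, along the tool's axes as they then stand; what a row does not reach is not made up. A row lasts 1/12 s, in which the tool goes at most 41.7 mm and 7.16 degrees, less where a joint would pass 70% of its speed; a pose out of reach is approached as far as the arm can. A call is refused whole if a number of a shift passes 4.17 or a number of a turn 0.125, either way. A call with a gripper value outside its range is refused whole. The fingers move at their own pace and stop on an object; the grip force is fixed at half the most. Time passes only in rows, so rows that do not move let the fingers close. It gives the time, the measured TCP pose, the force, the opening and the grip force at its end, in the units of the state.
- state(): the state, without advancing time (a new reading comes with each control period).
- grab_frame(name): name is "side" or "top"; returns a dict with "color" (400x640x3 uint8, blue, green, red), "depth" (400x640 float32, m along the optical axis (not along the pixel's ray), 0 where there is no reading), "fx", "fy", "cx", "cy" (pixels), "k1" (the pictures are not rectified: a ray, as slopes to the right and down, at radius r is drawn at 1 + k1 r^2 times it, then the intrinsics apply), "R" (3x3) and "t" (3): a world point X has camera coordinates R X + t. Camera axes: x right, y down, z forward; pixel columns grow to the right and rows downward; lengths in m; the calibration is good to about 2 mm. A picture is of the moment at which its call begins.
- job_done(): hands the job in; it is judged then, once.
Trained networks look in a picture, given as the dict that the camera call returned (one of the last four; its "shot" number tells which), for a name from the list of things; names that differ only in an ending like _2 or _b are one class to them, and where a whole thing is asked for, a point or a joint stands for the part that bears it (a point fixed in the world has none). Each returns a list of dicts, best first, with "p" (0 to 1); they miss things now and then, are a little off and sometimes report something else, mostly with a low value. They report only what shows in the picture. A call takes as long as a camera call. They do not tell look-alikes from the thing itself.
- recognise(name, picture): "rect" ([centre column, centre row, width, height] in pixels, round what is visible of it).
- regions_of(name, picture): "pixels" (400x640 bool, what is visible of it) and "rect" ([centre column, centre row, width, height] in pixels, round what is visible of it).
The state is a dict: "time": time; "joint_pos": joint angles; "joint_vel": joint speeds; "joint_efforts": joint torques, N m; "tool_pos": TCP position; "tool_rot": TCP orientation; "contact_force": force on the tool from outside, world axes, zero at the start; "ft_torque": the same for the moment, N m; "gripper_width": opening from 0.0 (shut) to 1.0 (fully open); "grasp_force": force on a finger pad.
Only numpy, scipy, OpenCV 4.12 (cv2) and the standard library are available. Lean on these libraries where they do the work, as an engineer would, in place of code of your own. Each camera call takes 0.05 s, during which the arm holds its last target. There are 200 camera calls.

## Working session

There is one attempt and no reset: what is moved stays moved. The work goes in short steps, Python scripts to look and compute and a tool call to move; the robot and the scene stay as the last step left them, time stands still between calls to the robot, and variables do not carry over. Pictures are saved under pics/ and viewed, at most 14 in all, crops included, and the job is handed in when it is done.

Besides the shell and the picture viewer there is one more tool, called after "Request:" as name(argument=value, ...) on one line, values as JSON. jog_arm: Moves the arm, as the interface text tells. Its arguments: {"type":"object","properties":{"moves":{"type":"array"}},"required":["moves"]}

```bash
ls; mkdir -p pics; python3 - <<'E'
from plant import *
import cv2
for n in("top","side"):
    f=grab_frame(n); cv2.imwrite(f"pics/{n}0.png",f["color"])
    print(n,f["fx"],f["cx"],f["cy"],f["k1"],f["R"],f["t"],f["shot"])
print(state())
E
```

```text
pics
top 416.82715728783114 315.79973594712993 201.65425313995377 -0.046697137456308595 [[ 0.01786535 -0.99950586 -0.02586228]
 [-0.98656582 -0.01342128 -0.16281202]
 [ 0.16238446  0.02842353 -0.9863181 ]] [0.00374376 0.60880243 1.17320694] 1
side 474.3904805041177 313.93108063776486 194.35270274609692 -0.06325885504962596 [[-0.90953243 -0.41560498  0.0048233 ]
 [-0.26395339  0.56860791 -0.77911081]
 [ 0.32105976 -0.70989967 -0.62686768]] [0.52637847 0.20531821 0.98962125] 2
{'time': 0.1, 'joint_pos': array([-1.28497718e+00,  5.33080549e-02,  1.61415953e+00, -1.92636261e-05,
        1.47602125e+00, -1.18986457e-01]), 'joint_vel': array([ 1.03778280e-04, -3.81302749e-04, -5.02283285e-03,  8.08112889e-05,
       -1.12416136e-03,  2.67755750e-04]), 'joint_efforts': array([ 3.62870624e-04, -3.94907355e+01, -3.71362710e+01, -1.45904269e-04,
        3.98869146e-03, -7.79135604e-06]), 'tool_pos': array([ 0.24599103, -0.57393346,  0.2301736 ]), 'tool_rot': array([-9.43992944e-04,  9.79585761e-01,  2.01024472e-01, -8.85487649e-05]), 'contact_force': array([-0.14936573,  0.43339558,  0.16432437]), 'ft_torque': array([ 0.03658098, -0.01498154, -0.0238645 ]), 'grasp_force': 0.0, 'gripper_width': 1.0010819356268}
```

View pics/top0.png

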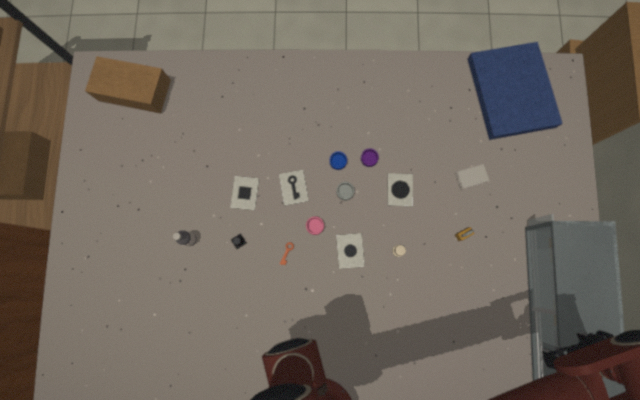

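View pics/side0.png

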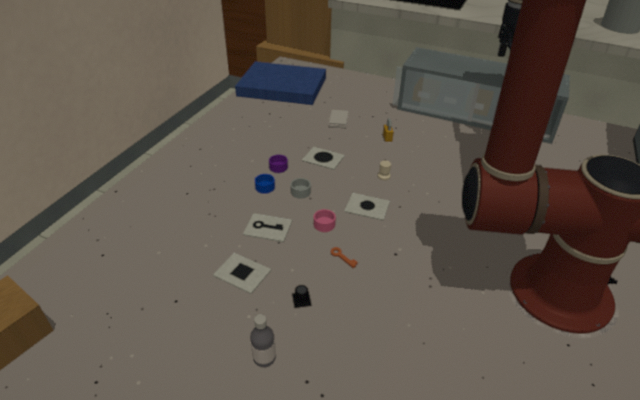

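```bash
cat > h.py <<'E'
from plant import *
import numpy as np, cv2
from scipy.optimize import minimize
def proj(f,P):
    c=np.atleast_2d(P)@np.array(f["R"]).T+f["t"]; s=c[:,:2]/c[:,2:]
    s=s*(1+f["k1"]*(s**2).sum(1,keepdims=True))
    return s*[f["fx"],f["fy"]]+[f["cx"],f["cy"]]
def onplane(f,uv,z):
    k=np.array([[f["fx"],0,f["cx"]],[0,f["fy"],f["cy"]],[0,0,1.]])
    s=cv2.undistortPoints(np.array(uv,float).reshape(-1,1,2),k,np.array([f["k1"],0,0,0,0.]))[:,0]
    d=np.c_[s,np.ones(len(s))]@f["R"]; o=-np.array(f["R"]).T@f["t"]
    return o+d*((z-o[2])/d[:,2])[:,None]
def cyl(r,z0,z1,x=0,y=0):
    a=np.linspace(0,2*np.pi,32,endpoint=False)
    return np.array([[x+r*np.cos(t),y+r*np.sin(t),z] for t in a for z in(z0,z1)])
def box(x0,x1,y0,y1,z0,z1): return np.array([[x,y,z] for x in(x0,x1) for y in(y0,y1) for z in(z0,z1)],float)
def key(x,z0,z1): return [cyl(.013,z0,z1,x),box(x+.01,x+.06,-.0045,.0045,z0,z1),box(x+.043,x+.057,-.004,.0125,z0,z1)]
hole=lambda x,z:cyl(.006,z,z,x)
M={"key":key(0,0,.007),"knob":[box(-.018,.018,-.018,.018,0,.006),cyl(.014,.006,.034)],
"insulator":[cyl(.018,0,.006),cyl(.009,0,.02),cyl(.015,.02,.044)],"cup":[cyl(.027,0,.028)],
"insert":[box(-.05,.05,-.038,.038,0,.006)],
"s_key":key(-.024,.006,.006),"s_square":[box(-.0195,.0195,-.0195,.0195,.006,.006)],
"s_small_round":[cyl(.0195,.006,.006)],"s_large_round":[cyl(.0285,.006,.006)]}
S=6
def render(f,m,p,org,sz):
    x,y,z,a=p; Rz=np.array([[np.cos(a),-np.sin(a),0],[np.sin(a),np.cos(a),0],[0,0,1]])
    im=np.zeros((sz[1]*S,sz[0]*S),np.uint8)
    for c in m:
        q=(proj(f,c@Rz.T+[x,y,z])-org+.5)*S-.5
        cv2.fillConvexPoly(im,np.round(cv2.convexHull(q.astype(np.float32))*16).astype(np.int32),255,shift=4)
    return cv2.resize(im,sz,interpolation=cv2.INTER_AREA)/255.
def fit(views,m,p0,free):
    """views: list of (frame, soft mask full image); free: indices of x,y,z,yaw"""
    V=[]
    for f,k in views:
        ys,xs=np.where(k>.3); o=np.array([xs.min()-8,ys.min()-8]); sz=(int(np.ptp(xs)+17),int(np.ptp(ys)+17))
        V.append((f,k[o[1]:o[1]+sz[1],o[0]:o[0]+sz[0]],o,sz))
    sc=np.array([.01,.01,.01,.3]); p0=np.array(p0,float)
    def full(v):
        p=p0.copy(); p[free]+=v*sc[free]; return p
    def cost(v):
        e=0
        for f,k,o,sz in V:
            r=render(f,m,full(v),o,sz); k=cv2.resize(k,sz) if k.shape!=r.shape else k; e+=((r-k)**2).sum()/k.sum()
        return e/len(V)
    r=minimize(cost,np.zeros(len(free)),method="Nelder-Mead",options=dict(initial_simplex=np.vstack([np.zeros(len(free)),np.eye(len(free))]),xatol=.01,fatol=1e-5))
    return full(r.x),r.fun
E
python3 - <<'E'
from h import *
import pickle
F={n:grab_frame(n) for n in("top","side")}
D={}
for o in["key","knob","insulator","cup","insert_key","insert_square","insert_small_round","insert_large_round","oil_bottle","padlock"]:
    for n,f in F.items():
        D[o,n]=[r for r in regions_of(o,f) if r["p"]>.2]
        print(o,n,[(round(r["p"],2),np.round(r["rect"]).astype(int).tolist(),int(r["pixels"].sum()),np.round(onplane(f,[r["rect"][:2]],.003)[0,:2],3).tolist()) for r in D[o,n]])
pickle.dump((F,D),open("d.pkl","wb"))
c=F["top"]["color"][140:280,220:430]; cv2.imwrite("pics/t1.png",cv2.resize(c,None,fx=3.8,fy=3.8,interpolation=cv2.INTER_CUBIC))
E
```

```text
key top [(0.55, [286, 253, 7, 19], 49, [0.458, 0.1])]
key side [(0.54, [343, 258, 27, 22], 208, [0.458, 0.106]), (0.27, [367, 205, 44, 34], 829, [0.472, -0.091])]
knob top [(0.67, [292, 186, 30, 34], 790, [0.664, 0.087])]
knob side [(0.68, [300, 297, 23, 22], 321, [0.499, 0.246])]
insulator top [(0.57, [399, 252, 16, 13], 137, [0.466, -0.236]), (0.47, [352, 250, 25, 35], 869, [0.472, -0.096])]
insulator side []
cup top [(0.85, [338, 162, 13, 19], 261, [0.74, -0.053]), (0.63, [344, 191, 14, 18], 266, [0.65, -0.071]), (0.52, [370, 158, 18, 16], 273, [0.756, -0.15]), (0.5, [315, 226, 19, 23], 272, [0.543, 0.015])]
cup side [(0.92, [321, 219, 21, 21], 456, [0.555, 0.008]), (0.62, [279, 165, 24, 20], 331, [0.756, -0.15]), (0.55, [266, 184, 16, 23], 338, [0.747, -0.058])]
insert_key top [(0.81, [293, 187, 30, 36], 820, [0.66, 0.086])]
insert_key side [(0.57, [268, 228, 45, 28], 945, [0.659, 0.089])]
insert_square top [(0.85, [244, 195, 30, 28], 812, [0.634, 0.237]), (0.26, [294, 186, 28, 33], 801, [0.665, 0.084])]
insert_square side [(0.76, [243, 273, 60, 38], 1284, [0.639, 0.239])]
insert_small_round top [(0.94, [351, 250, 31, 36], 886, [0.473, -0.093])]
insert_small_round side [(0.91, [368, 207, 42, 27], 795, [0.467, -0.085])]
insert_large_round top [(0.84, [400, 188, 26, 35], 797, [0.662, -0.242])]
insert_large_round side [(0.74, [322, 159, 37, 20], 543, [0.656, -0.229])]
oil_bottle top [(0.5, [186, 237, 26, 14], 282, [0.501, 0.407]), (0.23, [237, 241, 12, 12], 122, [0.493, 0.251])]
oil_bottle side [(0.81, [263, 340, 29, 51], 1013, [0.516, 0.367])]
padlock top [(0.7, [464, 233, 17, 16], 150, [0.526, -0.433])]
padlock side [(0.75, [387, 134, 12, 23], 192, [0.531, -0.442])]
```

View pics/t1.png

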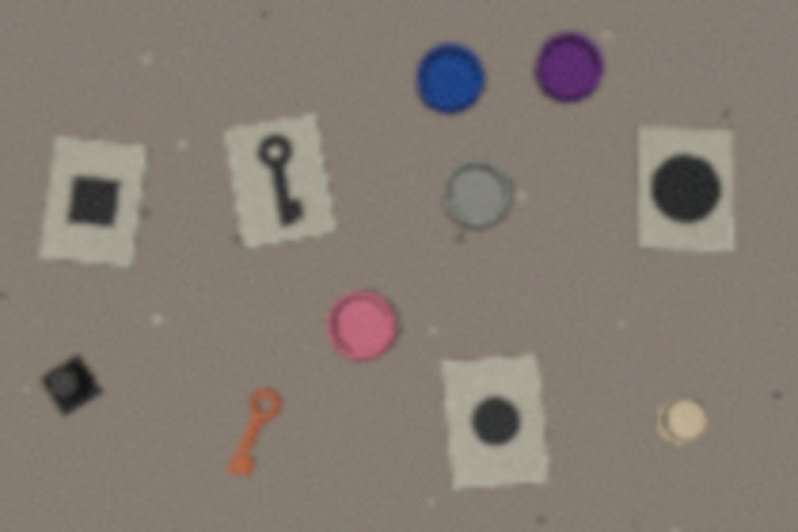

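```bash
cat >> h.py <<'E'
def avg(n,k=5):
    fs=[grab_frame(n) for _ in range(k)]; f=fs[-1]; f["avg"]=np.mean([g["color"] for g in fs],0).astype(np.float32); return f
def soft(f,xy,feat,rad,fgq,z=.01):
    """alpha of feature in a window around world xy: background = median, foreground = quantile"""
    c=f["avg"]; v={"dark":-c.sum(2),"red":c[...,2]-c[...,0],"blue":c[...,0]-c[...,2]}[feat]
    u=proj(f,[xy[0],xy[1],z])[0]; h,w=v.shape; yy,xx=np.mgrid[:h,:w]
    win=np.hypot(xx-u[0],yy-u[1])<rad
    fg=np.quantile(v[win],fgq); 
    ring=win&(np.hypot(xx-u[0],yy-u[1])>rad*.6)
    bg=np.median(v[ring])
    a=np.clip((v-bg)/(fg-bg),0,1)*win; a[a<.25]=0
    n,l,st,_=cv2.connectedComponentsWithStats((a>.3).astype(np.uint8))
    i=1+np.argmax(st[1:,4]); return a*cv2.dilate((l==i).astype(np.uint8),np.ones((3,3)))
E
python3 - <<'E'
from h import *
F=[avg("top"),avg("side")]
ob={"key":((.468,.098),"red",16,.92,2.75,0),"knob":((.495,.247),"dark",14,.9,.5,.01),"insulator":((.46,-.232),"red",12,.9,0,.02),"cup":((.65,-.071),"blue",14,.8,0,.014),
"s_key":((.66,.086),"dark",14,.95,-2.9,.006),"s_square":((.635,.237),"dark",10,.9,-.05,.006),"s_small_round":((.47,-.093),"dark",10,.9,0,.006),"s_large_round":((.66,-.24),"dark",13,.8,0,.006)}
tiles=[]
for o,(xy,ft,rad,q,yaw,zc) in ob.items():
    row=[]
    V=[(f,soft(f,xy,ft,rad,q,zc)) for f in F]
    p0=[*xy,0,yaw]
    if o=="key": p0[0]+=.02
    if o=="s_key": p0[0]+=.0;p0[1]+=.0; 
    rnd=o in("insulator","cup") or "round" in o
    fr=[0,1] if rnd else [0,1,3]
    for m,vv,ff in(("top",V[:1],fr),("side",V[1:],fr),("both",V,fr),("both+z",V,sorted(fr+[2]))):
        p,c=fit(vv,M[o],p0,ff); print(o,m,np.round(p,4),round(c,3))
        if m=="both": pb=p
    for f,k in V:
        u=np.round(proj(f,[*xy,zc])[0]).astype(int); cr=lambda i:cv2.resize(i[u[1]-20:u[1]+20,u[0]-20:u[0]+20],(190,140))
        r=render(f,M[o],pb,np.array([0,0]),(640,400)); b=np.dstack([k,r,k])*255
        row+= [np.hstack([cr(f["avg"]),cr(b.astype(np.float32))])]
    tiles.append(np.hstack(row))
cv2.imwrite("pics/fit.png",np.vstack([cv2.resize(np.hstack(tiles[i:i+2]),(800,150)) for i in range(0,8,2)]))
E
```

```text
key top [0.4804 0.0925 0.     2.7118] 0.071
key side [0.4822 0.0931 0.     2.7009] 0.268
key both [0.4809 0.093  0.     2.7187] 0.188
key both+z [ 4.8120e-01  9.2500e-02 -1.3000e-03  2.7097e+00] 0.178
knob top [0.493  0.2465 0.     0.6167] 0.031
knob side [0.4933 0.2493 0.     0.5745] 0.154
knob both [0.4938 0.2478 0.     0.5678] 0.111
knob both+z [ 0.494   0.2473 -0.0029  0.5834] 0.093
insulator top [ 0.4719 -0.2334  0.      0.    ] 0.099
insulator side [ 0.4724 -0.231   0.      0.    ] 0.253
insulator both [ 0.4724 -0.2332  0.      0.    ] 0.183
insulator both+z [ 0.4726 -0.2339 -0.0024  0.    ] 0.175
cup top [ 0.6494 -0.0736  0.      0.    ] 0.012
cup side [ 0.6502 -0.0706  0.      0.    ] 0.054
cup both [ 0.6502 -0.0727  0.      0.    ] 0.047
cup both+z [ 0.6505 -0.0733 -0.0026  0.    ] 0.038
s_key top [ 0.6608  0.0845  0.     -2.938 ] 0.085
s_key side [ 0.6604  0.0866  0.     -2.9508] 0.166
s_key both [ 0.6607  0.0856  0.     -2.9518] 0.143
s_key both+z [ 6.614e-01  8.470e-02 -1.900e-03 -2.947e+00] 0.125
s_square top [ 0.6415  0.2351  0.     -0.0659] 0.058
s_square side [ 0.6417  0.2376  0.     -0.0177] 0.31
s_square both [ 0.642   0.2355  0.     -0.0888] 0.184
s_square both+z [ 0.6425  0.2355 -0.0022 -0.0643] 0.177
s_small_round top [ 0.4701 -0.0904  0.      0.    ] 0.044
s_small_round side [ 0.4712 -0.0878  0.      0.    ] 0.062
s_small_round both [ 0.4706 -0.0888  0.      0.    ] 0.068
s_small_round both+z [ 0.471  -0.0901 -0.0021  0.    ] 0.056
s_large_round top [ 0.6583 -0.2414  0.      0.    ] 0.034
s_large_round side [ 0.6592 -0.2392  0.      0.    ] 0.085
s_large_round both [ 0.6586 -0.2401  0.      0.    ] 0.07
s_large_round both+z [ 0.6595 -0.2415 -0.0022  0.    ] 0.063[ WARN:0@10.150] global loadsave.cpp:1063 imwrite_ Unsupported depth image for selected encoder is fallbacked to CV_8U.
```

View pics/fit.png

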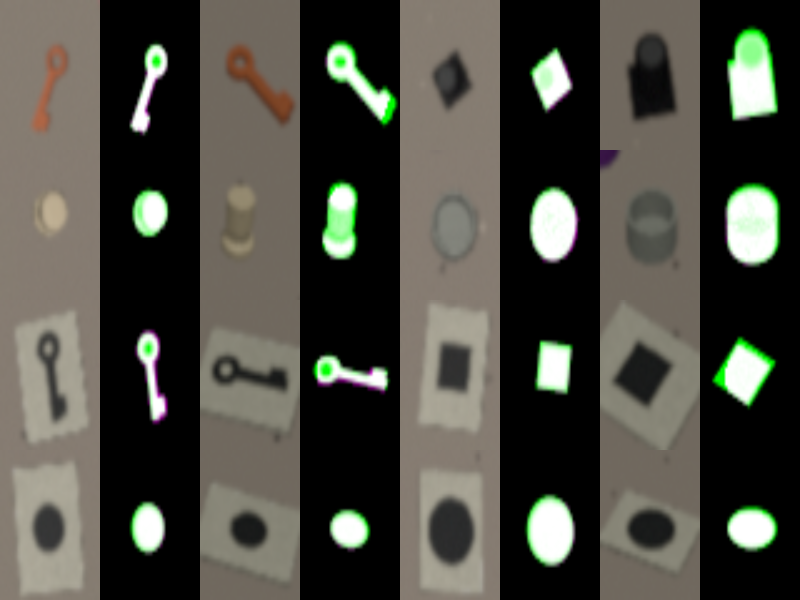

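Request:
jog_arm(moves=[[[3,2.3,-2.7,0.3,0,0,0],[3,2.3,-2.7,0.3,0,0,0],[3,2.3,-2.7,0.3,0,0,0],[3,2.3,-2.7,0.3,0,0,0],[3,2.3,-2.7,0.3,0,0,0],[3,2.3,-2.7,0.3,0,0,0],[3,2.3,-2.7,0.3,0,0,0],[3,2.3,-2.7,0.3,0,0,0],[3,2.3,-2.7,0.3,0,0,0],[3,2.3,-2.7,0.3,0,0,0],[3,2.3,-2.7,0.3,0,0,0],[3,2.3,-2.7,0.3,0,0,0],[3,2.3,-2.7,0.3,0,0,0],[3,2.3,-2.7,0.3,0,0,0],[3,2.3,-2.7,0.3,0,0,0],[3,2.3,-2.7,0.3,0,0,0],[3,2.3,-2.7,0.3,0,0,0],[3,2.3,-2.7,0.3,0,0,0],[3,2.3,-2.7,0.3,0,0,0],[3,2.3,-2.7,0.3,0,0,0]]])

```text
time: 3.37
tool_pos: [0.4566, 0.105, 0.1715]
tool_rot: [0.0, 0.98, 0.201, 0.001]
contact_force: [0.5, -1.0, 0.6]
gripper_width: 0.349
grasp_force: 0.0
```

```bash
cat >> h.py <<'E'
from scipy.spatial.transform import Rotation as Ro
def go(x,y,z,psi):
    s=state(); q=np.array(s["tool_rot"]); R=Ro.from_quat(q[[1,2,3,0]]); T=Ro.from_matrix([[np.cos(psi),np.sin(psi),0],[np.sin(psi),-np.cos(psi),0],[0,0,-1]])
    p=np.array(s["tool_pos"]); A=R.as_matrix()
    print("t",round(s["time"],2),"tcp",np.round(p,4),"psi",round(np.arctan2(A[1,0],A[0,0]),3),"w",round(s["gripper_width"],3),"gf",round(s["grasp_force"],1),"F",np.round(s["contact_force"],1),"q6",round(s["joint_pos"][5],2))
    print("turn tool",np.round((R.inv()*T).as_rotvec(),3)," shift cm before turn",np.round(A.T@(np.array([x,y,z])-p)*100,2)," after turn",np.round(T.as_matrix().T@(np.array([x,y,z])-p)*100,2))
E
python3 -c "
from h import *
go(.4567,.1038,.002,-.43)"
```

```text
t 3.37 tcp [0.4566 0.105  0.1715] psi 0.405 w 0.349 gf 0.0 F [ 0.5 -1.   0.6] q6 1.23
turn tool [ 0.    -0.001  0.835]  shift cm before turn [-0.05  0.11 16.95]  after turn [ 0.06  0.1  16.95]
```

Request:
jog_arm(moves=[[[3,0,0,1.5,0,0,0.12],[3,0,0,1.8,0,0,0.12],[3,0,0,1.8,0,0,0.12],[3,0,0,1.8,0,0,0.12],[3,0,0,1.8,0,0,0.12],[3,0,0,1.8,0,0,0.12],[3,0.06,0.1,1.5,0,0,0.115],[3,0,0,1.0,0,0,0],[3,0,0,0,0,0,0]]])

```text
time: 4.12
tool_pos: [0.4547, 0.1018, 0.039]
tool_rot: [0.001, 0.977, -0.212, -0.002]
contact_force: [-0.6, -0.7, 0.1]
gripper_width: 0.353
grasp_force: 0.0
```

```bash
python3 -c "
from h import *
go(.4567,.1038,.002,-.43)
T=[]
for n in('top','side'):
    f=grab_frame(n); u=np.round(proj(f,[.46,.1,.01])[0]).astype(int); T.append(cv2.resize(f['color'][u[1]-35:u[1]+35,u[0]-35:u[0]+35],(400,400),interpolation=2))
cv2.imwrite('pics/k1.png',np.hstack(T))"
```

```text
t 4.12 tcp [0.4547 0.1018 0.039 ] psi -0.427 w 0.353 gf 0.0 F [-0.6 -0.7  0.1] q6 2.06
turn tool [0.002 0.004 0.003]  shift cm before turn [ 0.11 -0.28  3.7 ]  after turn [ 0.1  -0.27  3.7 ]
```

View pics/k1.png

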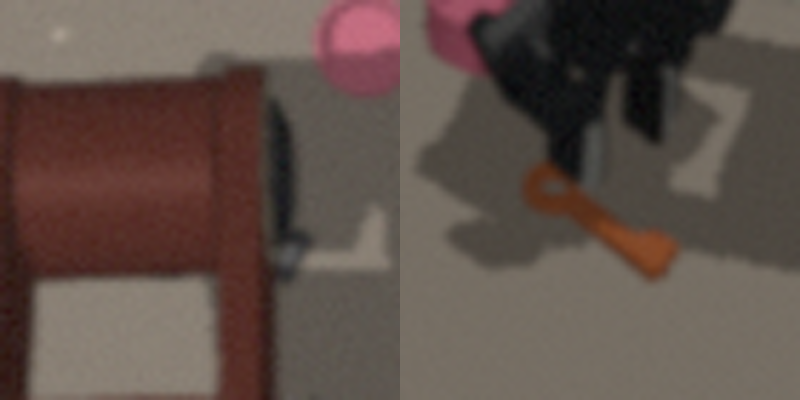

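Request:
jog_arm(moves=[[[3,0.05,-0.14,0.9,0,0,0],[3,0.05,-0.14,0.9,0,0,0],[3,0,0,0.8,0,0,0],[3,0,0,0.7,0,0,0],[3,0,0,0,0,0,0],[3,0,0,0,0,0,0]]])

```text
time: 4.72
tool_pos: [0.4579, 0.104, 0.0075]
tool_rot: [0.0, 0.977, -0.213, -0.001]
contact_force: [-0.5, -0.1, -0.1]
gripper_width: 0.351
grasp_force: 0.0
```

```bash
python3 -c "
from h import *
go(.4567,.1038,.002,-.43)"
```

```text
t 4.72 tcp [0.4579 0.104  0.0075] psi -0.43 w 0.351 gf 0.0 F [-0.5 -0.1 -0.1] q6 2.07
turn tool [0.001 0.002 0.   ]  shift cm before turn [-0.1   0.07  0.55]  after turn [-0.1   0.07  0.55]
```

Request:
jog_arm(moves=[[[3,-0.1,0.05,0.5,0,0,0],[3,0,0,0,0,0,0],[3,0,0,0,0,0,0]]])

```text
time: 4.97
tool_pos: [0.4573, 0.104, 0.0032]
tool_rot: [0.0, 0.977, -0.213, -0.0]
contact_force: [0.5, 0.9, -0.2]
gripper_width: 0.349
grasp_force: 0.0
```

```bash
python3 -c "
from h import *
go(.4567,.1038,.002,-.43)"
```

```text
t 4.97 tcp [0.4573 0.104  0.0032] psi -0.43 w 0.349 gf 0.0 F [ 0.5  0.9 -0.2] q6 2.07
turn tool [ 0.  0. -0.]  shift cm before turn [-0.05  0.04  0.12]  after turn [-0.05  0.04  0.12]
```

Request:
jog_arm(moves=[[[0,0,0,0,0,0,0],[0,0,0,0,0,0,0],[0,0,0,0,0,0,0],[0,0,0,0,0,0,0],[0,0,0,0,0,0,0],[0,0,0,0,0,0,0],[0,0,0,0,0,0,0],[0,0,0,0,0,0,0]]])

```text
time: 5.63
tool_pos: [0.4579, 0.104, 0.0038]
tool_rot: [-0.0, 0.977, -0.213, 0.0]
contact_force: [-0.3, -0.1, 4.8]
gripper_width: 0.067
grasp_force: 59.2
```

Request:
jog_arm(moves=[[[0,0,0,-1.5,0,0,0],[0,0,0,-2.5,0,0,0],[0,0,0,-2,0,0,0],[0,0,0,0,0,0,0],[0,0,0,0,0,0,0]]])

```text
time: 6.05
tool_pos: [0.4582, 0.1041, 0.0638]
tool_rot: [-0.0, 0.977, -0.213, 0.001]
contact_force: [-0.7, 0.8, -1.1]
gripper_width: 0.07
grasp_force: 58.7
```

```bash
python3 -c "
from h import *
go(.6584,.0841,.03,.198)
T=[]
for n in('top','side'):
    f=grab_frame(n); u=np.round(proj(f,[.46,.1,.04])[0]).astype(int); T.append(cv2.resize(f['color'][u[1]-35:u[1]+35,u[0]-35:u[0]+35],(400,400),interpolation=2))
cv2.imwrite('pics/k2.png',np.hstack(T))"
```

```text
t 6.05 tcp [0.4582 0.1041 0.0638] psi -0.43 w 0.07 gf 58.7 F [-0.7  0.8 -1.1] q6 2.07
turn tool [-0.    -0.002 -0.628]  shift cm before turn [19.03 -6.53  3.42]  after turn [19.24  5.9   3.38]
```

View pics/k2.png

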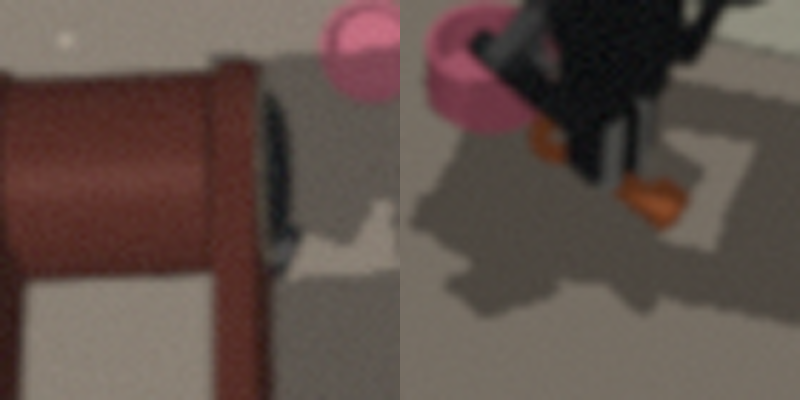

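Request:
jog_arm(moves=[[[0,2.4,-0.8,0,0,0,0],[0,2.4,-0.8,0,0,0,0],[0,2.4,-0.8,0,0,0,0],[0,2.4,-0.8,0,0,0,0],[0,2.4,-0.8,0,0,0,0],[0,2.4,-0.8,0,0,0,0],[0,2.4,-0.8,0,0,0,0],[0,2.4,-0.9,0,0,0,0],[0,0,0,0,0,0,-0.105],[0,0,0,0,0,0,-0.105],[0,0,0,0,0,0,-0.105],[0,0,0,0,0,0,-0.105],[0,0,0,0,0,0,-0.105],[0,0,0,0,0,0,-0.105],[0,0,0,1.5,0,0,0],[0,0,0,1.5,0,0,0],[0,0,0,0.5,0,0,0],[0,0,0,0,0,0,0],[0,0,0,0,0,0,0],[0,0,0,0,0,0,0]]])

```text
time: 7.82
tool_pos: [0.6592, 0.083, 0.0282]
tool_rot: [-0.0, 0.995, 0.099, 0.0]
contact_force: [-1.0, -0.1, -1.2]
gripper_width: 0.067
grasp_force: 58.8
```

```bash
python3 -c "
from h import *
go(.6596,.0844,.0105,.197)"
```

```text
t 7.82 tcp [0.6592 0.083  0.0282] psi 0.199 w 0.067 gf 58.8 F [-1.  -0.1 -1.2] q6 1.38
turn tool [-0.    -0.     0.002]  shift cm before turn [ 0.06 -0.13  1.77]  after turn [ 0.06 -0.13  1.77]
```

Request:
jog_arm(moves=[[[0,0.06,-0.13,0.8,0,0,0],[0,0,0,0.5,0,0,0],[0,0,0,0.3,0,0,0],[0,0,0,0.1,0,0,0],[0,0,0,0,0,0,0],[0,0,0,0,0,0,0]]])

```text
time: 8.32
tool_pos: [0.6595, 0.0844, 0.0113]
tool_rot: [-0.0, 0.995, 0.1, 0.0]
contact_force: [-0.6, -0.6, -0.8]
gripper_width: 0.071
grasp_force: 58.8
```

```bash
python3 -c "
from h import *
go(.6596,.0844,.0105,.197)"
```

```text
t 8.32 tcp [0.6595 0.0844 0.0113] psi 0.2 w 0.071 gf 58.8 F [-0.6 -0.6 -0.8] q6 1.39
turn tool [ 0.    -0.     0.003]  shift cm before turn [0.01 0.   0.08]  after turn [0.01 0.   0.08]
```

Request:
jog_arm(moves=[[[0,0,0,0.1,0,0,0],[0,0,0,0.05,0,0,0],[2.5,0,0,0,0,0,0],[2.5,0,0,0,0,0,0],[2.5,0,0,0,0,0,0],[2.5,0,0,0,0,0,0],[2.5,0,0,-1.5,0,0,0],[2.5,0,0,-3,0,0,0],[4.5,0,0,-3,0,0,0],[4.5,0,0,-2,0,0,0],[4.5,0,0,0,0,0,0]]])

```text
time: 9.23
tool_pos: [0.6637, 0.0845, 0.1132]
tool_rot: [0.0, 0.995, 0.1, 0.006]
contact_force: [0.6, -0.3, 0.5]
gripper_width: 0.525
grasp_force: 0.0
```

```bash
python3 -c "
from h import *
go(.494,.2473,.009,.197)"
```

```text
t 9.23 tcp [0.6637 0.0845 0.1132] psi 0.2 w 0.525 gf 0.0 F [ 0.6 -0.3  0.5] q6 1.39
turn tool [ 0.002 -0.012  0.003]  shift cm before turn [-13.52 -19.34  10.22]  after turn [-13.45 -19.28  10.42]
```

Request:
jog_arm(moves=[[[4.5,-1.7,-2.4,0,0,0,0],[4.5,-1.7,-2.4,0,0,0,0],[4.5,-1.7,-2.4,0,0,0,0],[4.5,-1.7,-2.4,0,0,0,0],[4.5,-1.7,-2.4,0,0,0,0],[4.5,-1.7,-2.4,0,0,0,0],[4.5,-1.7,-2.4,0,0,0,0],[4.5,-1.6,-2.5,0,0,0,0],[4.5,0,0,2.0,0,0,0],[4.5,0,0,2.0,0,0,0],[4.5,0,0,0,0,0,0],[4.5,0,0,0,0,0,0]]])

```text
time: 10.23
tool_pos: [0.4877, 0.2465, 0.0639]
tool_rot: [0.0, 0.995, 0.1, -0.001]
contact_force: [0.8, 0.7, 1.1]
gripper_width: 0.529
grasp_force: 0.0
```

```bash
python3 - <<'E'
from h import *
go(.494,.2473,.009,.197)
F=[avg("top"),avg("side")]
T=[];V=[]
for f in F:
    u=np.round(proj(f,[.66,.085,.01])[0]).astype(int); T.append(cv2.resize(f['color'][u[1]-25:u[1]+25,u[0]-25:u[0]+25],(400,400),interpolation=2))
    V.append((f,soft(f,(.66,.085),"red",18,.95,.01)))
cv2.imwrite('pics/k3.png',np.hstack(T))
for v in(V[:1],V[1:],V):
    p,c=fit(v,M["key"],[.685,.089,.006,-2.945],[0,1,3]); print(np.round(p,4),c)
print("want bow .6849 .0894 (top .6843 .0893) yaw -2.945")
E
```

```text
t 10.23 tcp [0.4877 0.2465 0.0639] psi 0.2 w 0.529 gf 0.0 F [0.8 0.7 1.1] q6 1.7
turn tool [0.    0.003 0.003]  shift cm before turn [0.65 0.04 5.49]  after turn [0.64 0.04 5.49]
[ 0.684   0.0877  0.006  -2.9461] 0.11218162583223096
[ 0.6868  0.0901  0.006  -2.9437] 0.17950277498631256
[ 0.6849  0.0886  0.006  -2.9402] 0.17615490729225575
want bow .6849 .0894 (top .6843 .0893) yaw -2.945
```

View pics/k3.png

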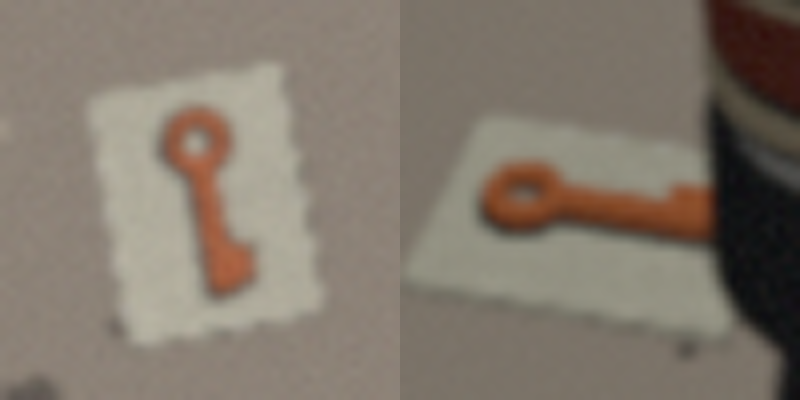

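Request:
jog_arm(moves=[[[4.5,0.3,0,1.5,0,0,0],[4.5,0.3,0.05,1.5,0,0,0],[4.5,0,0,1.5,0,0,0],[4.5,0,0,0.6,0,0,0],[4.5,0,0,0,0,0,0],[4.5,0,0,0,0,0,0],[4.5,0,0,0,0,0,0]]])

```text
time: 11.32
tool_pos: [0.4955, 0.2477, 0.0148]
tool_rot: [-0.0, 0.995, 0.1, 0.001]
contact_force: [-0.3, 0.6, 0.2]
gripper_width: 0.526
grasp_force: 0.0
```

```bash
python3 -c "
from h import *
go(.494,.2473,.011,.197)"
```

```text
t 11.32 tcp [0.4955 0.2477 0.0148] psi 0.2 w 0.526 gf 0.0 F [-0.3  0.6  0.2] q6 1.7
turn tool [-0.    -0.002  0.003]  shift cm before turn [-0.16  0.01  0.38]  after turn [-0.16  0.01  0.38]
```

Request:
jog_arm(moves=[[[4.5,-0.15,0,0.35,0,0,0],[4.5,0,0,0,0,0,0],[4.5,0,0,0,0,0,0],[1,0,0,0,0,0,0],[1,0,0,0,0,0,0],[1,0,0,0,0,0,0],[1,0,0,0,0,0,0],[1,0,0,0,0,0,0],[1,0,0,0,0,0,0]]])

```text
time: 12.07
tool_pos: [0.4939, 0.2474, 0.0109]
tool_rot: [-0.0, 0.995, 0.1, 0.001]
contact_force: [0.1, -0.8, 5.1]
gripper_width: 0.305
grasp_force: 59.2
```

```bash
python3 -c "
from h import *
go(.494,.2473,.011,.197)"
```

```text
t 12.07 tcp [0.4939 0.2474 0.0109] psi 0.2 w 0.305 gf 59.2 F [ 0.1 -0.8  5.1] q6 1.7
turn tool [-0.    -0.001  0.003]  shift cm before turn [ 0.01  0.01 -0.01]  after turn [ 0.01  0.01 -0.01]
```

Request:
jog_arm(moves=[[[1,0,0,-1.5,0,0,0],[1,0,0,-2,0,0,0],[1,0,0,-1.5,0,0,0],[1,0,0,0,0,0,0.11],[1,0,0,0,0,0,0.11],[1,0,0,0,0,0,0.11],[1,0,0,0,0,0,0.11],[1,0,0,0,0,0,0.11],[1,0,0,0,0,0,0.115],[1,0,0,0,0,0,0],[1,0,0,0,0,0,0]]])

```text
time: 12.98
tool_pos: [0.4927, 0.2469, 0.0595]
tool_rot: [0.0, 0.973, -0.229, -0.001]
contact_force: [-0.3, 0.2, -0.7]
gripper_width: 0.307
grasp_force: 59.0
```

```bash
python3 - <<'E'
from h import *
go(.6425,.2355,.03,-.465)
F=[avg("top",2),avg("side",2)]; s=state()["tool_pos"]
T=[]
for f in F:
    u=np.round(proj(f,s)[0]).astype(int); T.append(cv2.resize(f['color'][u[1]-25:u[1]+25,u[0]-25:u[0]+25],(400,400),interpolation=2))
cv2.imwrite('pics/n1.png',np.hstack(T))
E
```

```text
t 12.98 tcp [0.4927 0.2469 0.0595] psi -0.462 w 0.307 gf 59.0 F [-0.3  0.2 -0.7] q6 2.36
turn tool [0.001 0.001 0.003]  shift cm before turn [13.92 -5.66  2.93]  after turn [13.9  -5.69  2.95]
```

View pics/n1.png

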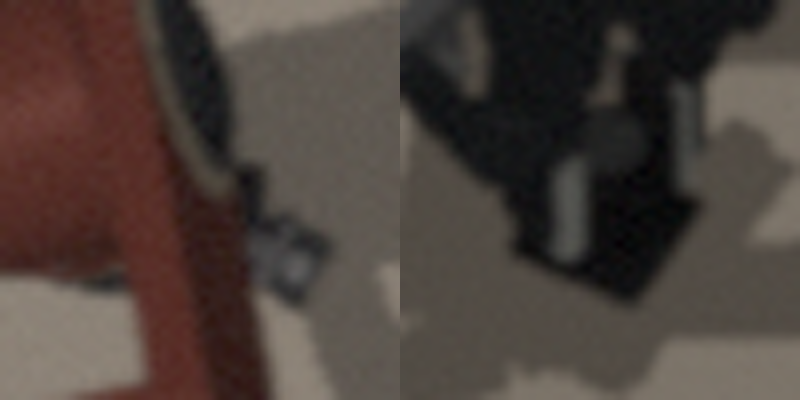

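Request:
jog_arm(moves=[[[1,2,-0.8,0,0,0,0],[1,2,-0.8,0,0,0,0],[1,2,-0.8,0,0,0,0],[1,2,-0.8,0,0,0,0],[1,2,-0.8,0,0,0,0],[1,2,-0.8,0,0,0,0],[1,1.9,-0.87,0,0,0,0],[1,0,0,1.5,0,0,0],[1,0,0,1.2,0,0,0],[1,0,0,0,0,0,0],[1,0,0,0,0,0,0],[1,0,0,0,0,0,0]]])

```text
time: 14.18
tool_pos: [0.6417, 0.2356, 0.0326]
tool_rot: [0.0, 0.973, -0.23, -0.001]
contact_force: [0.2, -0.2, -0.7]
gripper_width: 0.304
grasp_force: 59.0
```

```bash
python3 -c "
from h import *
go(.6425,.2355,.0175,-.465)"
```

```text
t 14.18 tcp [0.6417 0.2356 0.0326] psi -0.464 w 0.304 gf 59.0 F [ 0.2 -0.2 -0.7] q6 2.28
turn tool [0.001 0.001 0.001]  shift cm before turn [ 0.08 -0.03  1.51]  after turn [ 0.08 -0.03  1.51]
```

Request:
jog_arm(moves=[[[1,0.08,-0.03,0.6,0,0,0],[1,0,0,0.5,0,0,0],[1,0,0,0.3,0,0,0],[1,0,0,0.1,0,0,0],[1,0,0,0,0,0,0],[1,0,0,0,0,0,0]]])

```text
time: 14.68
tool_pos: [0.6438, 0.2354, 0.0183]
tool_rot: [0.0, 0.973, -0.231, -0.0]
contact_force: [-0.7, 1.2, -1.0]
gripper_width: 0.306
grasp_force: 59.0
```

```bash
python3 -c "
from h import *
go(.6425,.2355,.0175,-.465)"
```

```text
t 14.68 tcp [0.6438 0.2354 0.0183] psi -0.465 w 0.306 gf 59.0 F [-0.7  1.2 -1. ] q6 2.28
turn tool [ 0.  0. -0.]  shift cm before turn [-0.13  0.05  0.08]  after turn [-0.13  0.05  0.08]
```

Set down, release, lift, then swing toward the insulator side to look.

Request:
jog_arm(moves=[[[1,-0.1,0.05,0.1,0,0,0],[1,0,0,0.05,0,0,0],[1,0,0,0,0,0,0],[4.5,0,0,0,0,0,0],[4.5,0,0,0,0,0,0],[4.5,0,0,0,0,0,0],[4.5,0,0,-2,0,0,0],[4.5,0,0,-4,0,0,0],[4.5,0,0,-4,0,0,0],[4.5,0,0,0,0,0,0],[4.5,0,0,0,0,0,0]]])

```text
time: 15.6
tool_pos: [0.6456, 0.2361, 0.122]
tool_rot: [-0.002, 0.973, -0.23, 0.004]
contact_force: [-0.2, 0.4, -0.6]
gripper_width: 0.525
grasp_force: 0.0
```

```bash
python3 -c "
from h import *
go(.4726,-.2336,.12,-.465)"
```

```text
t 15.6 tcp [0.6456 0.2361 0.122 ] psi -0.465 w 0.525 gf 0.0 F [-0.2  0.4 -0.6] q6 2.28
turn tool [-0.006 -0.007 -0.   ]  shift cm before turn [ 5.61 49.74 -0.05]  after turn [ 5.6  49.74  0.2 ]
```

Request:
jog_arm(moves=[[[4.5,0.35,3.1,0,0,0,0],[4.5,0.35,3.1,0,0,0,0],[4.5,0.35,3.1,0,0,0,0],[4.5,0.35,3.1,0,0,0,0],[4.5,0.35,3.1,0,0,0,0],[4.5,0.35,3.1,0,0,0,0],[4.5,0.35,3.1,0,0,0,0],[4.5,0.35,3.1,0,0,0,0],[4.5,0.35,3.1,0,0,0,0],[4.5,0.35,3.1,0,0,0,0],[4.5,0.35,3.1,0,0,0,0],[4.5,0.35,3.1,0,0,0,0],[4.5,0.35,3.1,0,0,0,0],[4.5,0.35,3.1,0,0,0,0],[4.5,0.35,3.1,0,0,0,0],[4.5,0.35,3.1,0,0,0,0],[4.5,0,0,0,0,0,0],[4.5,0,0,0,0,0,0]]])

```text
time: 17.1
tool_pos: [0.4691, -0.2337, 0.1155]
tool_rot: [-0.001, 0.973, -0.232, -0.001]
contact_force: [-0.2, 0.1, 0.2]
gripper_width: 0.53
grasp_force: 0.0
```

```bash
python3 - <<'E'
from h import *
go(.4726,-.2336,.018,-.465)
F=[avg("top"),avg("side")]
T=[];V=[]
for f in F:
    u=np.round(proj(f,[.6425,.2355,.01])[0]).astype(int); T.append(cv2.resize(f['color'][u[1]-25:u[1]+25,u[0]-25:u[0]+25],(400,400),interpolation=2))
    V.append((f,soft(f,(.6425,.2355),"dark",12 if f is F[0] else 17,.9,.015)))
cv2.imwrite('pics/n2.png',np.hstack(T))
for v in(V[:1],V[1:],V):
    p,c=fit(v,M["knob"],[.6425,.2355,.006,-.06],[0,1,3]); print(np.round(p,4),c)
E
```

```text
t 17.1 tcp [ 0.4691 -0.2337  0.1155] psi -0.468 w 0.53 gf 0.0 F [-0.2  0.1  0.2] q6 1.43
turn tool [-0.001  0.002 -0.003]  shift cm before turn [ 0.33 -0.16  9.75]  after turn [ 0.31 -0.16  9.75]
[ 0.6408  0.2336  0.006  -0.0944] 0.031405527420178346
[ 0.6415  0.2379  0.006  -0.0881] 0.05083707513086081
[ 0.6413  0.236   0.006  -0.0819] 0.07647251011416403
```

View pics/n2.png

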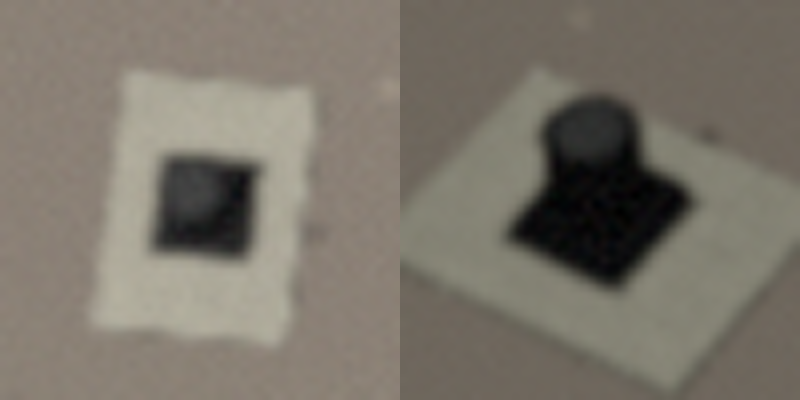

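Request:
jog_arm(moves=[[[4.5,0.15,-0.1,2,0,0,0],[4.5,0.15,0,2.5,0,0,0],[4.5,0,0,2.5,0,0,0],[4.5,0,0,1.5,0,0,0],[4.5,0,0,0.7,0,0,0],[4.5,0,0,0,0,0,0],[4.5,0,0,0,0,0,0],[4.5,0,0,0,0,0,0]]])

```text
time: 18.27
tool_pos: [0.4745, -0.2341, 0.0264]
tool_rot: [0.0, 0.973, -0.23, 0.001]
contact_force: [-0.2, 0.5, 0.4]
gripper_width: 0.527
grasp_force: 0.0
```

```bash
python3 -c "
from h import *
go(.4726,-.2336,.018,-.465)"
```

```text
t 18.27 tcp [ 0.4745 -0.2341  0.0264] psi -0.465 w 0.527 gf 0.0 F [-0.2  0.5  0.4] q6 1.44
turn tool [ 0.    -0.003 -0.   ]  shift cm before turn [-0.2   0.04  0.83]  after turn [-0.19  0.04  0.84]
```

Request:
jog_arm(moves=[[[4.5,-0.19,0.04,0.6,0,0,0],[4.5,0,0,0.2,0,0,0],[4.5,0,0,0,0,0,0],[4.5,0,0,0,0,0,0],[1,0,0,0,0,0,0],[1,0,0,0,0,0,0],[1,0,0,0,0,0,0],[1,0,0,0,0,0,0],[1,0,0,0,0,0,0],[1,0,0,0,0,0,0]]])

```text
time: 19.1
tool_pos: [0.472, -0.2333, 0.0173]
tool_rot: [0.0, 0.973, -0.231, 0.0]
contact_force: [0.1, -0.4, 2.9]
gripper_width: 0.332
grasp_force: 59.4
```

```bash
python3 -c "
from h import *
go(.4726,-.2336,.018,-.465)"
```

```text
t 19.1 tcp [ 0.472  -0.2333  0.0173] psi -0.465 w 0.332 gf 59.4 F [ 0.1 -0.4  2.9] q6 1.44
turn tool [ 0.    -0.001 -0.   ]  shift cm before turn [ 0.07  0.   -0.07]  after turn [ 0.07  0.   -0.07]
```

Request:
jog_arm(moves=[[[1,0,0,-1,0,0,0],[1,0,0,-2,0,0,0],[1,0,0,-2,0,0,0],[1,-1.1,-2.1,0,0,0,0],[1,-1.1,-2.1,0,0,0,0],[1,-1.1,-2.1,0,0,0,0],[1,-1.1,-2.1,0,0,0,0],[1,-1.1,-2.1,0,0,0,0],[1,-1.05,-2.25,0,0,0,0],[1,0,0,1.5,0,0,0],[1,0,0,1.5,0,0,0],[1,0,0,0,0,0,0],[1,0,0,0,0,0,0],[1,0,0,0,0,0,0]]])

```text
time: 20.27
tool_pos: [0.4703, -0.0899, 0.0374]
tool_rot: [0.0, 0.973, -0.231, 0.0]
contact_force: [0.7, -0.3, -0.5]
gripper_width: 0.329
grasp_force: 59.3
```

```bash
python3 -c "
from h import *
go(.4704,-.0898,.0238,-.465)"
```

```text
t 20.27 tcp [ 0.4703 -0.0899  0.0374] psi -0.465 w 0.329 gf 59.3 F [ 0.7 -0.3 -0.5] q6 1.69
turn tool [ 0. -0. -0.]  shift cm before turn [ 0.   -0.01  1.36]  after turn [ 0.   -0.01  1.36]
```

Request:
jog_arm(moves=[[[1,0,0,0.6,0,0,0],[1,0,0,0.4,0,0,0],[1,0,0,0.25,0,0,0],[1,0,0,0,0,0,0],[1,0,0,0,0,0,0],[1,0,0,0,0,0,0]]])

```text
time: 20.77
tool_pos: [0.4703, -0.0897, 0.0244]
tool_rot: [-0.0, 0.973, -0.231, 0.0]
contact_force: [-0.8, -0.2, -1.2]
gripper_width: 0.329
grasp_force: 59.3
```

```bash
python3 -c "
from h import *
go(.4704,-.0898,.0238,-.465)"
```

```text
t 20.77 tcp [ 0.4703 -0.0897  0.0244] psi -0.465 w 0.329 gf 59.3 F [-0.8 -0.2 -1.2] q6 1.69
turn tool [-0. -0. -0.]  shift cm before turn [0.02 0.   0.06]  after turn [0.02 0.   0.06]
```

Request:
jog_arm(moves=[[[1,0,0,0.08,0,0,0],[1,0,0,0,0,0,0],[5,0,0,0,0,0,0],[5,0,0,0,0,0,0],[5,0,0,0,0,0,0],[5,0,0,0,0,0,0],[5,0,0,-2,0,0,0],[5,0,0,-3,0,0,0],[7.2,0,0,-4,0,0,0],[7.2,0,0,0,0,0,0],[7.2,0,0,0,0,0,0]]])

```text
time: 21.68
tool_pos: [0.4726, -0.0904, 0.1171]
tool_rot: [0.0, 0.973, -0.23, 0.004]
contact_force: [0.9, -0.2, -0.4]
gripper_width: 0.844
grasp_force: 0.0
```

```bash
python3 -c "
from h import *
go(.6505,-.0733,.1,-.465)"
```

```text
t 21.68 tcp [ 0.4726 -0.0904  0.1171] psi -0.465 w 0.844 gf 0.0 F [ 0.9 -0.2 -0.4] q6 1.69
turn tool [-0.001 -0.007 -0.   ]  shift cm before turn [15.12 -9.51  1.82]  after turn [15.14 -9.51  1.71]
```

Request:
jog_arm(moves=[[[7.2,2.5,-1.6,0,0,0,0],[7.2,2.5,-1.6,0,0,0,0],[7.2,2.5,-1.6,0,0,0,0],[7.2,2.5,-1.6,0,0,0,0],[7.2,2.5,-1.6,0,0,0,0],[7.2,2.6,-1.5,0,0,0,0],[7.2,0,0,2.0,0,0,0],[7.2,0,0,2.0,0,0,0],[7.2,0,0,2.0,0,0,0],[7.2,0,0,0,0,0,0],[7.2,0,0,0,0,0,0],[7.2,0,0,0,0,0,0]]])

```text
time: 22.68
tool_pos: [0.6478, -0.0725, 0.0536]
tool_rot: [-0.0, 0.973, -0.231, -0.0]
contact_force: [0.1, 1.0, -0.1]
gripper_width: 0.845
grasp_force: 0.0
```

```bash
python3 - <<'E'
from h import *
go(.6505,-.0733,.003,-.465)
F=[avg("top"),avg("side")]
T=[];V=[]
for f in F:
    u=np.round(proj(f,[.471,-.09,.01])[0]).astype(int); T.append(cv2.resize(f['color'][u[1]-25:u[1]+25,u[0]-25:u[0]+25],(400,400),interpolation=2))
    V.append((f,soft(f,(.471,-.09),"red",12,.9,.02)))
    u=np.round(proj(f,[.65,-.073,.01])[0]).astype(int); T.append(cv2.resize(f['color'][u[1]-25:u[1]+25,u[0]-25:u[0]+25],(400,400),interpolation=2))
cv2.imwrite('pics/i2.png',cv2.resize(np.vstack([np.hstack(T[:2]),np.hstack(T[2:])]),(600,600)))
for v in(V[:1],V[1:],V):
    p,c=fit(v,M["insulator"],[.471,-.09,.006,0],[0,1]); print(np.round(p,4),c)
E
```

```text
t 22.68 tcp [ 0.6478 -0.0725  0.0536] psi -0.465 w 0.845 gf 0.0 F [ 0.1  1.  -0.1] q6 1.81
turn tool [ 0.  0. -0.]  shift cm before turn [ 0.28 -0.05  5.06]  after turn [ 0.28 -0.05  5.06]
[ 0.4738 -0.0713  0.006   0.    ] 0.35417922953369757
[ 0.4708 -0.0897  0.006   0.    ] 0.08074897869978809
[ 0.4677 -0.0738  0.006   0.    ] 0.4365192002615854
```

View pics/i2.png

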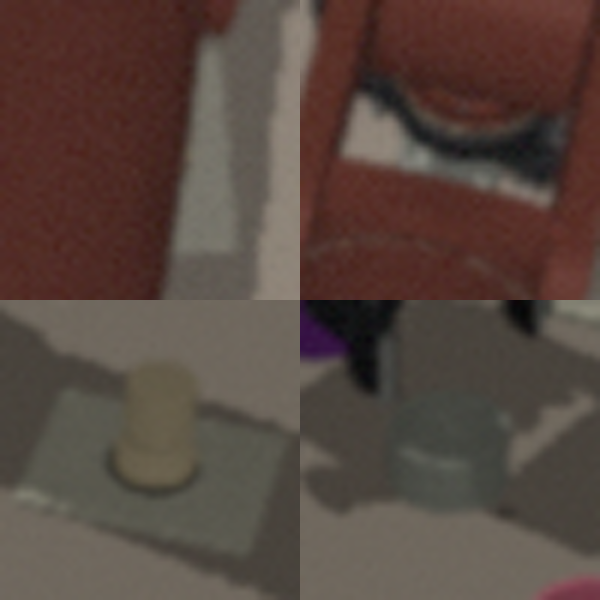

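Request:
jog_arm(moves=[[[7.2,0.14,-0.05,1.5,0,0,0],[7.2,0.1,0,1.5,0,0,0],[7.2,0,0,1.0,0,0,0],[7.2,0,0,0.6,0,0,0],[7.2,0,0,0,0,0,0],[7.2,0,0,0,0,0,0],[7.2,0,0,0,0,0,0]]])

```text
time: 23.77
tool_pos: [0.6505, -0.0732, 0.0077]
tool_rot: [-0.0, 0.973, -0.23, 0.0]
contact_force: [0.0, -0.5, 0.6]
gripper_width: 0.845
grasp_force: 0.0
```

```bash
python3 -c "
from h import *
go(.6505,-.0733,.003,-.465)"
```

```text
t 23.77 tcp [ 0.6505 -0.0732  0.0077] psi -0.465 w 0.845 gf 0.0 F [ 0.  -0.5  0.6] q6 1.81
turn tool [-0. -0. -0.]  shift cm before turn [0.01 0.01 0.47]  after turn [0.01 0.01 0.47]
```

Request:
jog_arm(moves=[[[7.2,0,0,0.4,0,0,0],[7.2,0,0,0,0,0,0],[7.2,0,0,0,0,0,0],[3,0,0,0,0,0,0],[3,0,0,0,0,0,0],[3,0,0,0,0,0,0],[3,0,0,0,0,0,0],[3,0,0,0,0,0,0],[3,0,0,0,0,0,0]]])

```text
time: 24.52
tool_pos: [0.6509, -0.0733, 0.0044]
tool_rot: [-0.0, 0.973, -0.231, 0.001]
contact_force: [-0.3, 0.6, 5.9]
gripper_width: 0.608
grasp_force: 63.0
```

```bash
python3 -c "
from h import *
go(.6505,-.0733,.003,-.465)"
```

```text
t 24.52 tcp [ 0.6509 -0.0733  0.0044] psi -0.465 w 0.608 gf 63.0 F [-0.3  0.6  5.9] q6 1.81
turn tool [-0.    -0.002 -0.   ]  shift cm before turn [-0.03  0.02  0.14]  after turn [-0.03  0.02  0.14]
```

Request:
jog_arm(moves=[[[3,0,0,-1,0,0,0],[3,0,0,-2,0,0,0],[3,0,0,-2,0,0,0],[3,1.2,2.1,0,0,0,0],[3,1.2,2.1,0,0,0,0],[3,1.2,2.1,0,0,0,0],[3,1.2,2.1,0,0,0,0],[3,1.2,2.1,0,0,0,0],[3,1.2,2.1,0,0,0,0],[3,1.1,2.05,0,0,0,0],[3,0,0,1.5,0,0,0],[3,0,0,1.5,0,0,0],[3,0,0,0,0,0,0],[3,0,0,0,0,0,0],[3,0,0,0,0,0,0]]])

```text
time: 25.77
tool_pos: [0.6581, -0.2399, 0.0227]
tool_rot: [-0.0, 0.973, -0.23, -0.001]
contact_force: [-0.2, 0.0, -0.1]
gripper_width: 0.607
grasp_force: 62.8
```

```bash
python3 -c "
from h import *
go(.6595,-.2415,.0108,-.465)"
```

```text
t 25.77 tcp [ 0.6581 -0.2399  0.0227] psi -0.464 w 0.607 gf 62.8 F [-0.2  0.  -0.1] q6 1.58
turn tool [-0.     0.002  0.001]  shift cm before turn [0.2  0.08 1.19]  after turn [0.2  0.08 1.19]
```

Request:
jog_arm(moves=[[[3,0.1,0.08,0.5,0,0,0],[3,0.05,0,0.4,0,0,0],[3,0,0,0.2,0,0,0],[3,0,0,0,0,0,0],[3,0,0,0,0,0,0],[3,0,0,0,0,0,0]]])

```text
time: 26.27
tool_pos: [0.6597, -0.2427, 0.0127]
tool_rot: [0.0, 0.973, -0.23, 0.0]
contact_force: [-0.1, -0.5, -1.8]
gripper_width: 0.605
grasp_force: 62.8
```

```bash
python3 -c "
from h import *
go(.6595,-.2415,.0108,-.465)"
```

```text
t 26.27 tcp [ 0.6597 -0.2427  0.0127] psi -0.465 w 0.605 gf 62.8 F [-0.1 -0.5 -1.8] q6 1.58
turn tool [-0. -0. -0.]  shift cm before turn [-0.07 -0.1   0.19]  after turn [-0.07 -0.1   0.19]
```

Request:
jog_arm(moves=[[[3,-0.06,-0.1,0.1,0,0,0],[3,0,0,0.1,0,0,0],[3,0,0,0,0,0,0],[3,0,0,0,0,0,0]]])

```text
time: 26.6
tool_pos: [0.6595, -0.2415, 0.0105]
tool_rot: [0.0, 0.973, -0.23, -0.0]
contact_force: [0.7, 0.1, -2.0]
gripper_width: 0.606
grasp_force: 62.9
```

Request:
jog_arm(moves=[[[7.2,0,0,0,0,0,0],[7.2,0,0,0,0,0,0],[7.2,0,0,0,0,0,0],[7.2,0,0,0,0,0,0],[7.2,0,0,-1.5,0,0,0],[7.2,0,0,-3,0,0,0],[7.2,0,0,-3.5,0,0,0],[7.2,0,0,-3.5,0,0,0],[7.2,0,0,-3.5,0,0,0],[7.2,0,0,0,0,0,0]]])

```text
time: 27.43
tool_pos: [0.6641, -0.2437, 0.1729]
tool_rot: [0.002, 0.973, -0.23, 0.008]
contact_force: [0.5, -1.0, 2.2]
gripper_width: 0.843
grasp_force: 0.0
```

```bash
python3 -c "
from h import *
go(.35,-.44,.18,-.465)"
```

```text
t 27.43 tcp [ 0.6641 -0.2437  0.1729] psi -0.465 w 0.843 gf 0.0 F [ 0.5 -1.   2.2] q6 1.58
turn tool [-0.    -0.017 -0.   ]  shift cm before turn [-19.25  31.64  -1.05]  after turn [-19.27  31.64  -0.71]
```

Request:
jog_arm(moves=[[[7.2,-1.6,2.6,0,0,0,0],[7.2,-1.6,2.6,0,0,0,0],[7.2,-1.6,2.6,0,0,0,0],[7.2,-1.6,2.6,0,0,0,0],[7.2,-1.6,2.6,0,0,0,0],[7.2,-1.6,2.6,0,0,0,0],[7.2,-1.6,2.6,0,0,0,0],[7.2,-1.6,2.6,0,0,0,0],[7.2,-1.6,2.6,0,0,0,0],[7.2,-1.6,2.6,0,0,0,0],[7.2,-1.6,2.6,0,0,0,0],[7.2,-1.6,2.6,0,0,0,0],[7.2,0,0,0,0,0,0],[7.2,0,0,0,0,0,0]]])

```text
time: 28.6
tool_pos: [0.3471, -0.4351, 0.1616]
tool_rot: [0.0, 0.973, -0.232, 0.001]
contact_force: [0.1, -0.2, -0.4]
gripper_width: 0.845
grasp_force: 0.0
```

```bash
python3 - <<'E'
from h import *
F=[avg("top"),avg("side")]
for o,xy,ft,rad,q,yaw,zc in(("key",(.66,.085),"red",18,.95,-2.945,.01),("knob",(.6425,.2355),"dark",16,.92,-.07,.015),("insulator",(.471,-.09),"red",12,.9,0,.02),("cup",(.6595,-.2415),"blue",15,.8,0,.02)):
    V=[(f,soft(f,xy,ft,rad,q,zc)) for f in F]; p0=[*xy,.006,yaw]
    if o=="key":p0[0]+=.024
    for v in(V[:1],V[1:],V):
        p,c=fit(v,M[o],p0,[0,1] if yaw==0 else [0,1,3]); print(o,np.round(p,4),round(c,3))
a=cv2.resize(F[0]["color"][140:280,220:430],(600,400),interpolation=2)
T=[a]
f=F[1]; b=cv2.resize(f["color"][140:310,200:420],(800,600),interpolation=2)
cv2.imwrite("pics/e1.png",a); cv2.imwrite("pics/e2.png",b)
E
```

```text
key [ 0.684   0.0876  0.006  -2.9481] 0.115
key [ 0.6853  0.0893  0.006  -2.9587] 0.158
key [ 0.6849  0.0886  0.006  -2.9403] 0.158
knob [ 0.6409  0.2335  0.006  -0.0995] 0.021
knob [ 0.6412  0.2379  0.006  -0.1106] 0.054
knob [ 0.6414  0.2356  0.006  -0.1116] 0.073
insulator [ 0.4704 -0.0914  0.006   0.    ] 0.113
insulator [ 0.4707 -0.0897  0.006   0.    ] 0.231
insulator [ 0.4708 -0.0904  0.006   0.    ] 0.178
cup [ 0.657  -0.2408  0.006   0.    ] 0.015
cup [ 0.6581 -0.2377  0.006   0.    ] 0.021
cup [ 0.6578 -0.2393  0.006   0.    ] 0.036
```

View pics/e1.png

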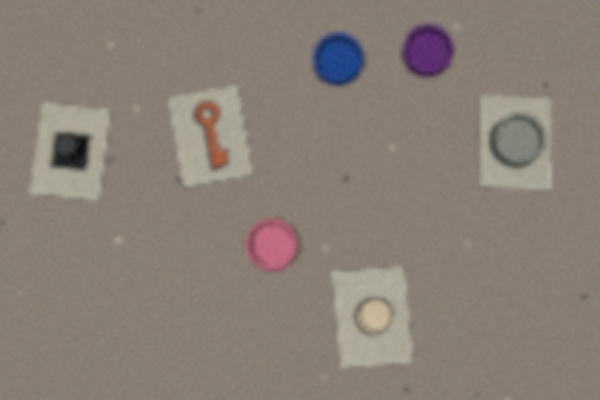

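View pics/e2.png

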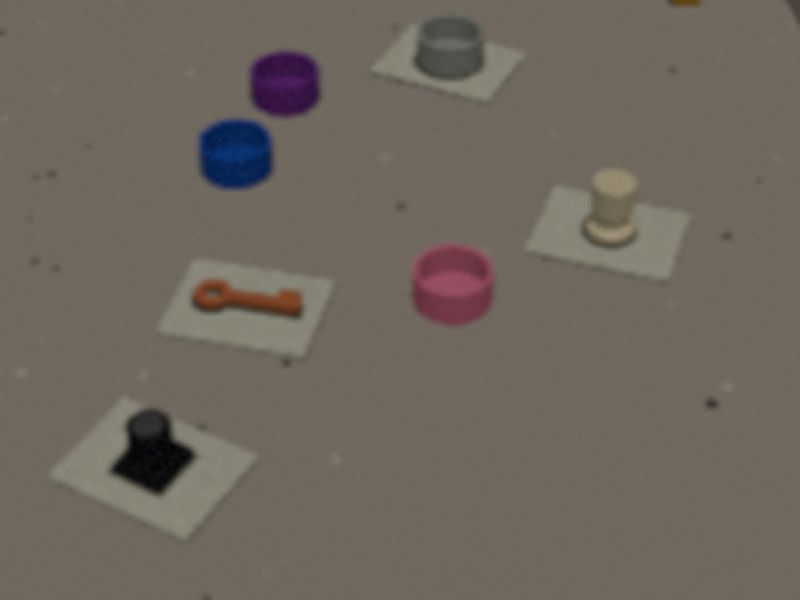

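```bash
python3 -c "
from plant import *
print(job_done())"
```

```text
the job is handed in; nothing more can be done
None
```

I set the key, knob, insulator and cup on their matching inserts in that order, each within about 2 mm in the final camera check. I handed the job in at about 29 s, with the gripper touching nothing and the oil bottle and padlock not touched.

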